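# Find the rocking corner of the flow-cell plate and press its shim flat

## Task

One corner of the flow-cell plate rocks because its foot is soft. Press down on the plate's corners with the fingertips to find the one that gives, then press the yellow shim at that corner down flat, flush with its grey guides, so that it keeps the corner down. Leave the other three shims standing, do not lift the plate, and do not disturb the bottles, the vial or the screwdriver.

Things in the scene. Friction and masses are not known exactly. Their poses are not given: they have to be found in the camera images.
- frame: Grey levelling frame fixed to the bench: slab 230 x 230 x 8 mm, origin at the centre of its underside, yaw within 0.35 rad. On it, under the plate's corners, stand four feet, alike to the eye; one, different each time, is soft. At each corner a yellow shim between two grey guides (5 mm thick, 28 mm apart, tops 37 mm above the bench); dark stops 34 mm high keep the plate in place.
- plate: Aluminium plate 150 x 150 x 10 mm, about 0.9 kg, loose on its feet, level at rest, square with the frame; origin under its centre, top 36 mm above the bench. Fixed at its centre a black round flow cell, 44 mm across, 34 mm high. 16 mm blue dots mark where to press. Three corners are rigid; at the soft one the dot sinks about 4 mm under 4 to 6 N, then stops, and springs back.
- corner_1 (a point): Centre of the blue dot on the plate's top at the corner near the robot, left (frame -x, +y); 62 mm from the plate's centre along the diagonal, 36 mm above the bench: the place to press.
- corner_2 (a point): Centre of the blue dot on the plate's top at the corner near the robot, right (frame -x, -y); 62 mm from the plate's centre along the diagonal, 36 mm above the bench: the place to press.
- corner_3 (a point): Centre of the blue dot on the plate's top at the corner far, right (frame +x, -y); 62 mm from the plate's centre along the diagonal, 36 mm above the bench: the place to press.
- corner_4 (a point): Centre of the blue dot on the plate's top at the corner far, left (frame +x, +y); 62 mm from the plate's centre along the diagonal, 36 mm above the bench: the place to press.
- shim_1_top (a point): Middle of the top of corner 1's yellow shim (near the robot, left (frame -x, +y)): the place to press. 118 mm from the frame's centre along the diagonal, 52 mm above the bench standing, 37.5 mm flat. The head is 48 mm (along the diagonal) x 26 x 8 mm; its inner end, 30 mm out from the blue dot's centre, hangs 8 mm above the plate's tip.
- shim_1 (a joint): Downward travel of the shim of corner 1: 0 m standing, 0.0145 m flat (flush with the guides). A stiff slide, about 7 N, that stays where it is left and takes about 12 N to bring flat at the soft corner, pushing that corner down with it. At a rigid corner it only goes 8 mm and then jams on the plate.
- shim_2_top (a point): Middle of the top of corner 2's yellow shim (near the robot, right (frame -x, -y)): the place to press. 118 mm from the frame's centre along the diagonal, 52 mm above the bench standing, 37.5 mm flat. The head is 48 mm (along the diagonal) x 26 x 8 mm; its inner end, 30 mm out from the blue dot's centre, hangs 8 mm above the plate's tip.
- shim_2 (a joint): Downward travel of the shim of corner 2: 0 m standing, 0.0145 m flat (flush with the guides). A stiff slide, about 7 N, that stays where it is left and takes about 12 N to bring flat at the soft corner, pushing that corner down with it. At a rigid corner it only goes 8 mm and then jams on the plate.
- shim_3_top (a point): Middle of the top of corner 3's yellow shim (far, right (frame +x, -y)): the place to press. 118 mm from the frame's centre along the diagonal, 52 mm above the bench standing, 37.5 mm flat. The head is 48 mm (along the diagonal) x 26 x 8 mm; its inner end, 30 mm out from the blue dot's centre, hangs 8 mm above the plate's tip.
- shim_3 (a joint): Downward travel of the shim of corner 3: 0 m standing, 0.0145 m flat (flush with the guides). A stiff slide, about 7 N, that stays where it is left and takes about 12 N to bring flat at the soft corner, pushing that corner down with it. At a rigid corner it only goes 8 mm and then jams on the plate.
- shim_4_top (a point): Middle of the top of corner 4's yellow shim (far, left (frame +x, +y)): the place to press. 118 mm from the frame's centre along the diagonal, 52 mm above the bench standing, 37.5 mm flat. The head is 48 mm (along the diagonal) x 26 x 8 mm; its inner end, 30 mm out from the blue dot's centre, hangs 8 mm above the plate's tip.
- shim_4 (a joint): Downward travel of the shim of corner 4: 0 m standing, 0.0145 m flat (flush with the guides). A stiff slide, about 7 N, that stays where it is left and takes about 12 N to bring flat at the soft corner, pushing that corner down with it. At a rigid corner it only goes 8 mm and then jams on the plate.
- jar: Bystander: amber jar with white lid, 52 mm across, 60 mm high, origin under its centre; stands to the right of the frame.
- vial: Bystander: small clear vial with blue cap, 28 mm across, 50 mm high, origin under its centre; stands to the left of the frame.
- solvent: Bystander: clear solvent bottle with blue cap, 70 mm across, 160 mm high, origin under its centre; stands farther to the left.
- driver: Bystander: screwdriver 160 mm long lying on the bench beyond the frame; origin under it, x along the tool towards its tip.
Not all that is in view belongs to the job. There is more than one size of the plate; the one meant has the size given above.

How it is judged:
On the way, in this order (a step that is already met when the one before it is completed fails the run):
1. the fingers press on the plate and its soft corner dips by 2.5 mm or more, all shims still standing (contact force between the fingers and plate above 1 N and height (world z) of any of corner_1, corner_2, corner_3, corner_4 below 0.0335 m and value of joint each of shim_1, shim_2, shim_3, shim_4 below 0.003 m), for 0.05 s.
2. the shim of the rocking corner is flat and keeps that corner down (((value of joint shim_1 above 0.012 m and height (world z) of corner_1 below 0.0335 m and value of joint each of shim_2, shim_3, shim_4 below 0.003 m) or (value of joint shim_2 above 0.012 m and height (world z) of corner_2 below 0.0335 m and value of joint each of shim_1, shim_3, shim_4 below 0.003 m) or (value of joint shim_3 above 0.012 m and height (world z) of corner_3 below 0.0335 m and value of joint each of shim_1, shim_2, shim_4 below 0.003 m) or (value of joint shim_4 above 0.012 m and height (world z) of corner_4 below 0.0335 m and value of joint each of shim_1, shim_2, shim_3 below 0.003 m))), for 0.2 s.
At the end, for the whole second after the job is handed in: The shim at the rocking corner is down by more than 12 of its 14.5 mm and keeps that corner more than 2.5 mm below level; the other three shims are down by less than 3 mm; the plate is at rest; bottles, vial and screwdriver within 20 mm of where they were, and the first three upright (((value of joint shim_1 above 0.012 m and height (world z) of corner_1 below 0.0335 m and value of joint each of shim_2, shim_3, shim_4 below 0.003 m) or (value of joint shim_2 above 0.012 m and height (world z) of corner_2 below 0.0335 m and value of joint each of shim_1, shim_3, shim_4 below 0.003 m) or (value of joint shim_3 above 0.012 m and height (world z) of corner_3 below 0.0335 m and value of joint each of shim_1, shim_2, shim_4 below 0.003 m) or (value of joint shim_4 above 0.012 m and height (world z) of corner_4 below 0.0335 m and value of joint each of shim_1, shim_2, shim_3 below 0.003 m)) and linear speed of plate below 0.01 m/s and distance of each of jar, vial, solvent, driver from where it was at the start of the episode below 0.02 m and angle between each of jar, vial, solvent's own z axis and vertical below 0.3 rad); the robot touches nothing.
It fails at once if a second shim was pressed (both more than 3 mm down) (value of joint each of shim_1, shim_2 above 0.003 m or value of joint each of shim_1, shim_3 above 0.003 m or value of joint each of shim_1, shim_4 above 0.003 m or value of joint each of shim_2, shim_3 above 0.003 m or value of joint each of shim_2, shim_4 above 0.003 m or value of joint each of shim_3, shim_4 above 0.003 m).
It fails at once if the plate was lifted by more than 8 mm (height (world z) of plate above 0.034 m).
It fails at once if a bystander was moved by more than 30 mm, lifted or knocked over (distance of any of jar, vial, solvent, driver from where it was at the start of the episode above 0.03 m or angle between any of jar, vial, solvent's own z axis and vertical above 0.5 rad).
It also fails if it takes over 45 s, if anything falls off the work surface, if the arm or the gripper's body presses on something with over 40 N, if the wrist force passes 120 N, or if a joint passes its speed limit or range.

## Robot

A 6-joint arm with a two-finger parallel gripper is mounted at the origin on the work surface. World frame = base frame: x ahead of the robot, y to its left, z up, the work surface at z = 0. Lengths are in m, angles in rad, forces in N, time in s.
With the tool pointing down it reaches from about 0.375 to 0.975 m from the base axis. Payload 3.8 kg.
Tool frame: the origin (TCP) lies at the very end of the fingers, on their centre line; the grasp point (between the pads) lies 19 mm behind it; z points along the fingers, y is the direction in which the jaws open and shut (so a half turn about z gives the same grasp; the last joint's range is limited). The gripper opens to 85 mm and grips with 20 to 120 N. Pads are 22 mm wide; open, the fingers measure 114 mm over their backs; the gripper's body (76 mm by 85 mm) begins 54 mm behind the grasp point. The pads swing forward as they close: fully open they stand 13 mm farther back than shut.
Start: joints at [-1.328, 0.264, 1.604, -0, 1.274, -0.037], TCP at [0.186, -0.649, 0.231] pointing down, gripper open.
Joint ranges: [-2.63, 2.63], [-0.94, 2.18], [0.31, 2.57], [-1.31, 4.45], [0, 2.66], [-2.55, 2.55]. Speed limits (rad/s): [2.57, 2.57, 3.14, 3.14, 3.14, 3.14].

## Interface

Orientations are given as a rotation vector (axis times angle).
In Python, from workcell import state, camera, job_done, boxes_of gives the robot as it stands. The module is installed in compiled form; this text tells all that it offers.
- The arm moves only by the tool jog_arm, never from a script. Its argument "commands" is a list that holds one entry, the list of rows, each a list of 5 numbers: the opening, from 0 (shut) to 1 (fully open), then the shift along the tool's x, y, z in m, then the turn about the tool's z in degrees. In form: [[[gripper, tx, ty, tz, yaw], ...]]. A call has exactly 10 rows; each row shifts and turns the pose as measured when the row begins, along the tool's axes as they then stand; what a row does not reach is not made up. A row lasts 1/8 s, in which the tool goes at most 62.5 mm and 10.7 degrees, less where a joint would pass 70% of its speed; a pose out of reach is approached as far as the arm can. A call with a gripper value outside its range is refused whole. The fingers move at their own pace and stop on an object; "squeeze" is the grip in N (left out, the last holds). Time passes only in rows, so rows that do not move let the fingers close, or fill a call up. It gives the time, the measured TCP pose, the force and the opening at its end, in the units of the state.
- state(): the state, without advancing time (a new reading comes with each control period).
- camera(name): name is "scene" or "top" or "wrist"; returns a dict with "img" (480x640x3 uint8, red, green, blue), "z_map" (480x640 float32, m along the optical axis (not along the pixel's ray), 0 where there is no reading), "vertical_fov" (degrees; the focal length in pixels is half the picture's height over the tangent of half this angle, whatever the lens; pixels are square), "cx", "cy" (the principal point, pixels), "pose" (4x4, takes a point from camera to world coordinates). Camera axes: x right, y down, z forward; pixel columns grow to the right and rows downward; lengths in m; the calibration is good to about 2 mm. The wrist camera is an equidistant fisheye: a pixel r from the principal point sees the ray r / f radians off the axis. A picture is of the moment at which its call begins.
- job_done(): hands the job in, once; it reports no verdict.
Trained networks look in the newest picture that a camera, given by its name, has taken for a name from the list of things; names that differ only in an ending like _2 or _b are one class to them, and where a whole thing is asked for, a point or a joint stands for the part that bears it (a point fixed in the world has none). Each returns a list of dicts, best first, with "p" (0 to 1); they miss things now and then, are a little off and sometimes report something else, mostly with a low value. They report only what shows in the picture. A call takes as long as a camera call. They do not tell look-alikes from the thing itself.
- boxes_of(camera, label): "extent" ([centre column, centre row, width, height] in pixels, round what is visible of it).
The state is a dict: "time": time; "joint_positions": joint angles; "joint_velocities": joint speeds; "effort": joint torques, N m; "eef_pos": TCP position; "tool_rot": TCP orientation; "contact_force": force on the tool from outside, world axes, zero at the start; "moment": the same for the moment, N m; "gripper_width": opening from 0.0 (shut) to 1.0 (fully open).
Only numpy, scipy, OpenCV 4.12 (cv2) and the standard library are available. Lean on these libraries where they do the work, as an engineer would, in place of code of your own. Each camera call takes 0.05 s, during which the arm holds its last target.

## Working session

There is one attempt and no reset: what is moved stays moved. The work goes in short steps, Python scripts to look and compute and a tool call to move; the robot and the scene stay as the last step left them, time stands still between calls to the robot, and variables do not carry over. Pictures are saved under pics/ and viewed, and the job is handed in when it is done.

Besides the shell and the picture viewer there is one more tool, called after ">>>" by a JSON object that holds its "fn" and its "kwargs". jog_arm: Moves the arm, as the interface text tells. Its arguments: {"type":"object","properties":{"commands":{"type":"array"},"squeeze":{"type":"number"}},"required":["commands"]}

```bash
mkdir -p pics
python3 - <<'E'
from workcell import *
import cv2
s=state(); print({k:s[k] for k in s})
for n in("scene","top"):
    c=camera(n); cv2.imwrite(f"pics/{n}0.png",c["img"][:,:,::-1]); print(n,c["vertical_fov"],c["cx"],c["cy"],c["pose"])
    for l in("plate","frame","corner_1","shim_1","jar","vial","solvent","driver"):
        print(l,[(round(d["p"],2),[round(float(x)) for x in d["extent"]]) for d in boxes_of(n,l)][:6])
E
```

```text
{'time': 0.0, 'joint_positions': array([-1.32790226e+00,  2.64802113e-01,  1.60539144e+00,  3.59769544e-05,
        1.27364395e+00, -3.68894758e-02]), 'joint_velocities': array([-8.25994050e-05, -3.25311900e-05,  1.91952032e-03, -1.00807774e-03,
        6.22958821e-04,  9.86376901e-04]), 'effort': array([-7.82876632e-04, -5.15115416e+01, -3.67317009e+01,  9.61583964e-06,
        1.31634559e-02,  8.06841911e-06]), 'eef_pos': array([ 0.18624265, -0.64804766,  0.22991958]), 'tool_rot': array([-3.10869039e+00, -4.37722652e-01,  3.08614256e-04]), 'contact_force': array([ 0.44474153,  0.12319433, -0.00811633]), 'moment': array([-0.03522488, -0.03238491, -0.05717563]), 'gripper_width': 1.001557992105202}
scene 48.02323533384401 319.87540533762666 240.19566357250093 [[-0.75966445  0.36663128 -0.53711398  1.19907936]
 [ 0.64998979  0.45419223 -0.60928047  0.71683069]
 [ 0.02057172 -0.81196732 -0.58334028  0.71606245]
 [ 0.          0.          0.          1.        ]]
plate [(0.93, [204, 204, 54, 30]), (0.73, [317, 230, 90, 46]), (0.61, [257, 324, 70, 54])]
frame [(0.69, [319, 238, 131, 91])]
[... 537 characters left out ...]
00669511  0.00988758  0.0346937 ]
 [-0.01033984 -0.07127613 -0.99740303  1.1320095 ]
 [ 0.          0.          0.          1.        ]]
plate [(0.94, [501, 227, 64, 66]), (0.8, [361, 281, 79, 85]), (0.6, [393, 328, 22, 27]), (0.56, [300, 161, 66, 64])]
frame [(0.87, [362, 281, 129, 125])]
corner_1 [(0.94, [298, 162, 66, 64]), (0.81, [361, 278, 81, 81]), (0.79, [501, 225, 71, 63])]
shim_1 [(0.79, [316, 308, 29, 19]), (0.73, [410, 251, 23, 24]), (0.63, [333, 231, 25, 26]), (0.53, [391, 328, 25, 28])]
jar [(0.65, [452, 283, 30, 24]), (0.18, [360, 280, 84, 81])]
vial [(0.48, [279, 242, 13, 13])]
solvent [(0.75, [160, 321, 49, 36]), (0.52, [311, 309, 28, 20])]
driver [(0.82, [374, 206, 75, 16])]
```

Run:
```python
import cv2
a=cv2.imread("pics/top0.png")
cv2.imwrite("pics/topc.png",cv2.resize(a[180:380,270:480],None,fx=3,fy=3,interpolation=cv2.INTER_CUBIC))
```

```text
(no output)
```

View pics/top0.png

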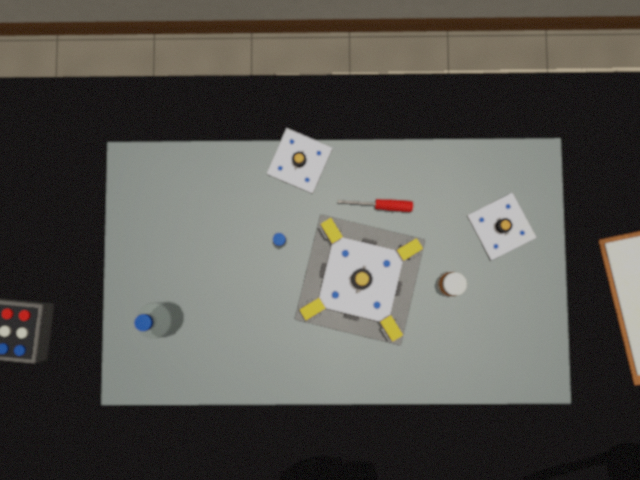

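View pics/topc.png

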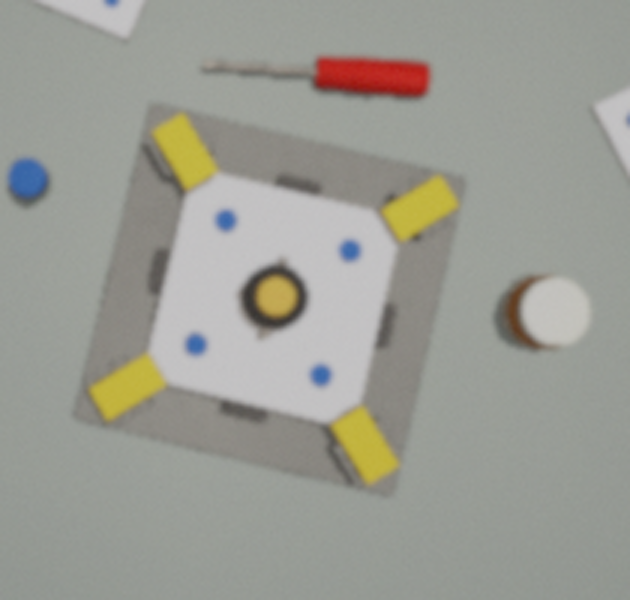

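View pics/scene0.png

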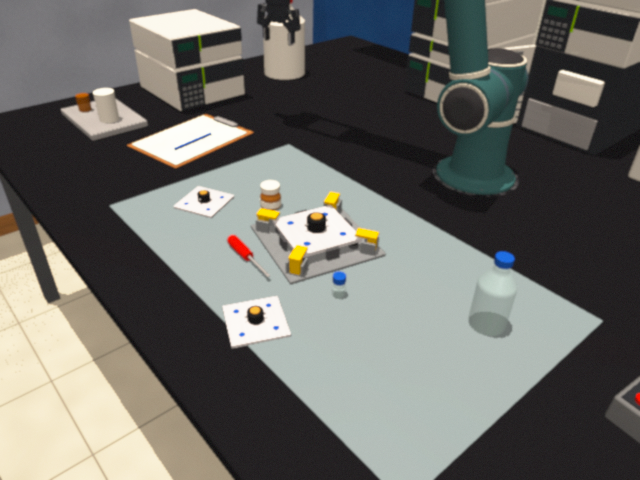

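Three plates show in the top view: one at (361,280) on the grey frame, and bare ones at (300,160) and (501,226). The first is meant: it is larger, has shims and sits on the frame, and the enlarged crop confirms this. Next I measure the dots and shim heads.

```bash
cat > h.py <<'E'
import numpy as np,cv2
def plane(c,u,v,z):
    f=240/np.tan(np.radians(c["vertical_fov"]/2)); P=c["pose"]
    d=P[:3,:3]@np.array([(u-c["cx"])/f,(v-c["cy"])/f,1]); t=(z-P[2,3])/d[2]
    return P[:3,3]+t*d
E
python3 - <<'E'
from workcell import *
from h import *
for n,roi in(("top",(290,205,435,355)),("scene",(245,185,395,285))):
    c=camera(n); im=c["img"]; hsv=cv2.cvtColor(im,cv2.COLOR_RGB2HSV); x0,y0,x1,y1=roi
    res={}
    for nm,lo,hi,z in(("dot",(105,100,60),(130,255,255),.036),("shim",(20,150,90),(33,255,255),.052)):
        m=cv2.inRange(hsv,lo,hi); k=np.zeros_like(m); k[y0:y1,x0:x1]=m[y0:y1,x0:x1]
        N,l,st,ce=cv2.connectedComponentsWithStats(k)
        for i in range(1,N):
            if st[i,4]<8: continue
            p=plane(c,*ce[i],z); zz=np.median(c["z_map"][l==i])
            f=240/np.tan(np.radians(c["vertical_fov"]/2)); q=c["pose"]@np.array([(ce[i][0]-c["cx"])/f*zz,(ce[i][1]-c["cy"])/f*zz,zz,1])
            print(n,nm,st[i,4],ce[i].round(1),p.round(4),"depthpt",q[:3].round(4))
E
```

```text
top dot 21 [345. 253.] [ 0.6021 -0.0042  0.036 ] depthpt [ 0.6021 -0.0042  0.0361]
top dot 23 [386.2 263. ] [ 0.5809 -0.0888  0.036 ] depthpt [ 0.5809 -0.0888  0.0361]
top dot 25 [335.  294.4] [0.5171 0.0172 0.036 ] depthpt [0.5171 0.0172 0.0364]
top dot 24 [376.5 304.5] [ 0.496  -0.0678  0.036 ] depthpt [ 0.496  -0.0677  0.037 ]
top shim 243 [330.9 230.2] [0.6479 0.0246 0.052 ] depthpt [0.6479 0.0246 0.0518]
top shim 244 [409.3 249.1] [ 0.6082 -0.1344  0.052 ] depthpt [ 0.6082 -0.1344  0.0519]
top shim 245 [311.6 308.8] [0.4886 0.0648 0.052 ] depthpt [0.4886 0.0648 0.0522]
top shim 260 [391. 328.] [ 0.4494 -0.0948  0.052 ] depthpt [ 0.4494 -0.0948  0.052 ]
scene dot 10 [324.5 213.8] [ 0.4962 -0.0666  0.036 ] depthpt [ 0.4958 -0.0671  0.0356]
scene dot 10 [290.  222.5] [ 0.5809 -0.0881  0.036 ] depthpt [ 0.5807 -0.0884  0.0358]
scene dot 11 [342.3 233.2] [0.5172 0.0174 0.036 ] depthpt [0.5167 0.0169 0.0355]
scene dot 15 [306.7 243.1] [ 0.6018 -0.0033  0.036 ] depthpt [ 0.6015 -0.0036  0.0356]
scene dot 154 [338.8 277.6] [0.6261 0.1264 0.036 ] depthpt [0.6356 0.1361 0.0472]
scene shim 154 [331.9 198.9] [ 0.4566 -0.0862  0.052 ] depthpt [ 0.4523 -0.0909  0.0481]
scene shim 207 [266.8 214. ] [ 0.615  -0.1291  0.052 ] depthpt [ 0.6127 -0.1325  0.0493]
scene shim 31 [315.9 215.5] [ 0.5324 -0.0551  0.052 ] depthpt [ 0.5495 -0.0353  0.0691]
scene shim 219 [367.5 234.8] [0.495  0.0725 0.052 ] depthpt [0.4921 0.0699 0.0493]
scene shim 351 [296.2 259.2] [0.6674 0.0432 0.052 ] depthpt [0.6587 0.0322 0.0412]
```

>>> {"fn": "jog_arm", "kwargs": {"commands": [[[0, 0.04, -0.04, 0, 0], [0, 0.04, -0.04, 0, 0], [0, 0.04, -0.04, 0, 0], [0, 0.04, -0.04, 0, 0], [0, 0.04, -0.04, 0, 0], [0, 0.04, -0.04, 0, 0], [0, 0.04, -0.04, 0, 0], [0, 0.04, -0.04, 0, 0], [0, 0, 0, 0, -8], [0, 0, 0, 0, -7]]], "squeeze": 40}}

```text
time: 2.25
eef_pos: [0.4132, -0.2416, 0.2323]
tool_rot: [3.019, 0.849, 0.008]
contact_force: [-0.5, 0.1, 0.8]
gripper_width: 0.0
```

```bash
cat >> h.py <<'E'
from workcell import state
from scipy.spatial.transform import Rotation as Ro
C={1:(.5171,.0173),2:(.496,-.0675),3:(.5809,-.0885),4:(.602,-.004)}
S={1:(.4886,.0648),2:(.4494,-.0948),3:(.6082,-.1344),4:(.6479,.0246)}
def go(x,y,z):
    s=state(); R=Ro.from_rotvec(s["tool_rot"])
    print("t",round(s["time"],2),"pos",s["eef_pos"].round(4),"F",s["contact_force"].round(2),"g",round(s["gripper_width"],3),"xdir",np.degrees(np.arctan2(*R.as_matrix()[[1,0],0])).round(1),"zax",R.as_matrix()[:,2].round(3))
    print("tool shift",R.inv().apply(np.array([x,y,z])-s["eef_pos"]).round(4))
E
python3 -c "
from h import *
go(*C[2],.1)"
```

```text
t 2.25 pos [ 0.4132 -0.2416  0.2323] F [-0.55  0.08  0.81] g 0.0 xdir 31.4 zax [ 0.006 -0.004 -1.   ]
tool shift [ 0.161  -0.1062  0.1322]
```

>>> {"fn": "jog_arm", "kwargs": {"commands": [[[0, 0.04, -0.0265, 0.005, 0], [0, 0.04, -0.0265, 0.005, 0], [0, 0.04, -0.0265, 0.005, 0], [0, 0.04, -0.0265, 0.005, 0], [0, 0, 0, 0.03, 0], [0, 0, 0, 0.03, 0], [0, 0, 0, 0.03, 0], [0, 0, 0, 0.02, 0], [0, 0, 0, 0, 0], [0, 0, 0, 0, 0]]]}}

```text
time: 3.5
eef_pos: [0.5018, -0.0624, 0.1031]
tool_rot: [3.012, 0.852, 0.022]
contact_force: [0.3, -0.2, 0.9]
gripper_width: 0.001
```

```bash
python3 -c "
from h import *
go(*C[2],.042)"
```

```text
t 3.5 pos [ 0.5018 -0.0624  0.1031] F [ 0.3  -0.24  0.89] g 0.001 xdir 31.6 zax [ 0.016 -0.007 -1.   ]
tool shift [-0.0083  0.0004  0.0611]
```

>>> {"fn": "jog_arm", "kwargs": {"commands": [[[0, -0.004, 0, 0.015, 0], [0, -0.004, 0, 0.015, 0], [0, 0, 0, 0.015, 0], [0, 0, 0, 0.01, 0], [0, 0, 0, 0.003, 0], [0, 0, 0, 0, 0], [0, 0, 0, 0.002, 0], [0, 0, 0, 0.002, 0], [0, 0, 0, 0.001, 0], [0, 0, 0, 0.001, 0]]]}}

```text
time: 4.75
eef_pos: [0.4983, -0.068, 0.0376]
tool_rot: [3.01, 0.851, 0.029]
contact_force: [-0.1, 0.1, 0.1]
gripper_width: -0.006
```

```bash
python3 -c "
from h import *
go(*C[2],.036)"
```

```text
t 4.75 pos [ 0.4983 -0.068   0.0376] F [-0.13  0.15  0.06] g -0.006 xdir 31.6 zax [ 0.022 -0.008 -1.   ]
tool shift [-0.0017 -0.0016  0.0016]
```

>>> {"fn": "jog_arm", "kwargs": {"commands": [[[0, 0, 0, 0.001, 0], [0, 0, 0, 0.001, 0], [0, 0, 0, 0.001, 0], [0, 0, 0, 0.001, 0], [0, 0, 0, 0.001, 0], [0, 0, 0, 0.001, 0], [0, 0, 0, 0.001, 0], [0, 0, 0, 0.001, 0], [0, 0, 0, 0.001, 0], [0, 0, 0, 0.001, 0]]]}}

```text
time: 6.0
eef_pos: [0.4984, -0.068, 0.036]
tool_rot: [3.011, 0.852, 0.024]
contact_force: [-2.7, 0.8, 9.6]
gripper_width: 0.001
```

Corner 2 is rigid: z stayed at 36.0 mm with 9.6 N. Next is corner 1.

```bash
python3 -c "
from h import *
go(*C[1],.036)"
```

```text
t 6.0 pos [ 0.4984 -0.068   0.036 ] F [-2.71  0.78  9.6 ] g 0.001 xdir 31.6 zax [ 0.018 -0.007 -1.   ]
tool shift [ 0.0606 -0.0629 -0.0003]
```

>>> {"fn": "jog_arm", "kwargs": {"commands": [[[0, 0, 0, -0.02, 0], [0, 0, 0, -0.02, 0], [0, 0.02, -0.021, 0, 0], [0, 0.02, -0.021, 0, 0], [0, 0.02, -0.021, 0, 0], [0, 0, 0, 0.015, 0], [0, 0, 0, 0.015, 0], [0, 0, 0, 0.003, 0], [0, 0, 0, 0, 0], [0, 0, 0, 0, 0]]]}}

```text
time: 7.25
eef_pos: [0.5159, 0.0167, 0.0413]
tool_rot: [3.012, 0.847, 0.022]
contact_force: [0.1, 0.1, -0.0]
gripper_width: -0.003
```

```bash
python3 -c "
from h import *
go(*C[1],.036)"
```

```text
t 7.25 pos [0.5159 0.0167 0.0413] F [ 0.08  0.06 -0.  ] g -0.003 xdir 31.4 zax [ 0.017 -0.008 -1.   ]
tool shift [ 0.0013 -0.      0.0053]
```

>>> {"fn": "jog_arm", "kwargs": {"commands": [[[0, 0.001, 0, 0.002, 0], [0, 0, 0, 0.002, 0], [0, 0, 0, 0.001, 0], [0, 0, 0, 0.001, 0], [0, 0, 0, 0.001, 0], [0, 0, 0, 0.001, 0], [0, 0, 0, 0.001, 0], [0, 0, 0, 0.001, 0], [0, 0, 0, 0.001, 0], [0, 0, 0, 0.001, 0]]]}}

```text
time: 8.5
eef_pos: [0.5178, 0.0169, 0.0341]
tool_rot: [3.012, 0.847, 0.022]
contact_force: [-3.4, -0.6, 8.1]
gripper_width: -0.004
```

```bash
python3 -c "
from h import *
go(*C[4],.036)"
```

```text
t 8.5 pos [0.5178 0.0169 0.0341] F [-3.43 -0.64  8.11] g -0.004 xdir 31.4 zax [ 0.017 -0.009 -1.   ]
tool shift [ 0.0609  0.0618 -0.0003]
```

Ambiguous: the tip is 2 mm lower at 8 N, so I keep pressing here.

>>> {"fn": "jog_arm", "kwargs": {"commands": [[[0, 0, 0, 0.001, 0], [0, 0, 0, 0.001, 0], [0, 0, 0, 0.001, 0], [0, 0, 0, 0.001, 0], [0, 0, 0, 0.001, 0], [0, 0, 0, 0.001, 0], [0, 0, 0, 0.001, 0], [0, 0, 0, 0.001, 0], [0, 0, 0, 0.001, 0], [0, 0, 0, 0.001, 0]]]}}

```text
time: 9.75
eef_pos: [0.5178, 0.017, 0.0333]
tool_rot: [3.011, 0.849, 0.018]
contact_force: [-4.3, -1.0, 7.7]
gripper_width: -0.0
```

>>> {"fn": "jog_arm", "kwargs": {"commands": [[[0, 0, 0, 0.0015, 0], [0, 0, 0, 0.0015, 0], [0, 0, 0, 0.0015, 0], [0, 0, 0, 0.0015, 0], [0, 0, 0, 0.0015, 0], [0, 0, 0, 0.0015, 0], [0, 0, 0, 0.0015, 0], [0, 0, 0, 0.0015, 0], [0, 0, 0, 0.0015, 0], [0, 0, 0, 0.0015, 0]]]}}

```text
time: 11.0
eef_pos: [0.5178, 0.0171, 0.0323]
tool_rot: [3.011, 0.851, 0.01]
contact_force: [-4.8, 0.5, 11.5]
gripper_width: -0.005
```

Run:
```python
from workcell import *
from h import *
c=camera("wrist"); cv2.imwrite("pics/w1.png",c["img"][:,:,::-1])
c=camera("scene"); cv2.imwrite("pics/s1.png",cv2.resize(c["img"][180:300,240:400,::-1],None,fx=5,fy=5,interpolation=cv2.INTER_CUBIC))
go(*C[1],.036)
```

```text
t 11.1 pos [0.5178 0.0171 0.0323] F [-6.11  0.79 12.72] g -0.001 xdir 31.6 zax [ 0.01  -0.011 -1.   ]
tool shift [-0.0005 -0.0005 -0.0037]
```

View pics/w1.png

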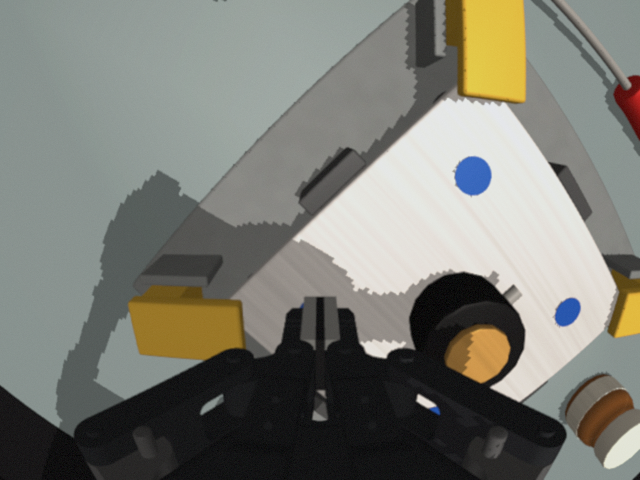

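View pics/s1.png

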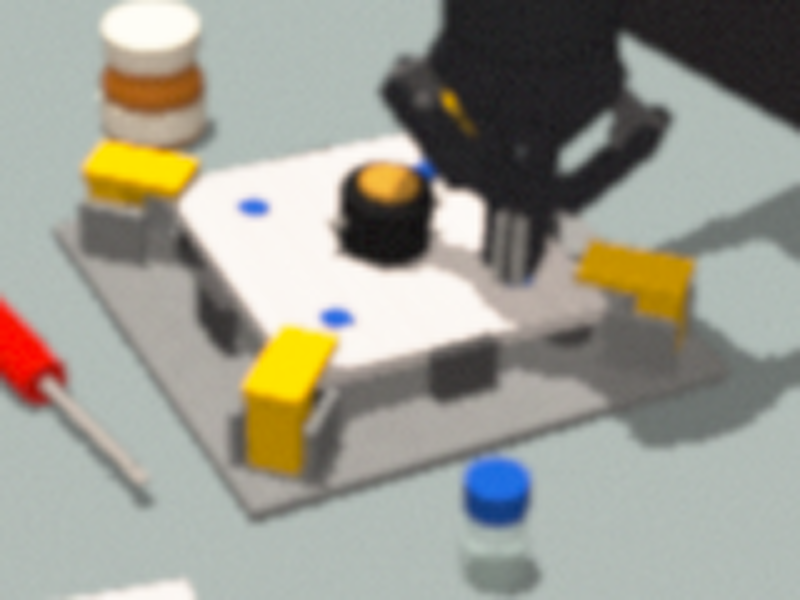

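Corner 1 gives. The tip sank to 32.3 mm at 12 N, against 36.0 mm at corner 2. The wrist view shows the shut fingers at (320,300), over the dot, and shim 1 clear of them at (187,330); the other shims are still standing. Now I move to shim 1.

>>> {"fn": "jog_arm", "kwargs": {"commands": [[[0, 0, 0, -0.02, 0], [0, 0, 0, -0.02, 0], [0, 0, 0, -0.01, 0], [0, 0, 0, 0, 0], [0, 0, -0.018, 0, 0], [0, 0, -0.018, 0, 0], [0, 0, -0.018, 0, 0], [0, 0, 0, 0, 0], [0, 0, 0, 0.005, 0], [0, 0, 0, 0, 0]]]}}

```text
time: 12.35
eef_pos: [0.4841, 0.0677, 0.0745]
tool_rot: [3.011, 0.854, 0.003]
contact_force: [-0.7, -0.6, -0.3]
gripper_width: 0.002
```

```bash
python3 -c "
from h import *
go(.4883,.065,.052)"
```

```text
t 12.35 pos [0.4841 0.0677 0.0745] F [-0.69 -0.64 -0.35] g 0.002 xdir 31.7 zax [ 0.005 -0.011 -1.   ]
tool shift [0.0021 0.0042 0.0225]
```

>>> {"fn": "jog_arm", "kwargs": {"commands": [[[0, 0.002, 0.004, 0.008, 0], [0, 0, 0, 0.008, 0], [0, 0, 0, 0.003, 0], [0, 0, 0, 0.002, 0], [0, 0, 0, 0.002, 0], [0, 0, 0, 0.002, 0], [0, 0, 0, 0.002, 0], [0, 0, 0, 0.002, 0], [0, 0, 0, 0.002, 0], [0, 0, 0, 0.002, 0]]]}}

```text
time: 13.6
eef_pos: [0.4891, 0.064, 0.0443]
tool_rot: [3.012, 0.851, 0.0]
contact_force: [-1.7, -0.7, 6.5]
gripper_width: 0.002
```

```bash
python3 -c "
from h import *
go(.4883,.065,.0375)"
```

```text
t 13.6 pos [0.4891 0.064  0.0443] F [-1.69 -0.65  6.51] g 0.002 xdir 31.6 zax [ 0.003 -0.011 -1.   ]
tool shift [-0.0001 -0.0014  0.0068]
```

>>> {"fn": "jog_arm", "kwargs": {"commands": [[[0, 0, -0.001, 0.002, 0], [0, 0, 0, 0.002, 0], [0, 0, 0, 0.002, 0], [0, 0, 0, 0.002, 0], [0, 0, 0, 0.002, 0], [0, 0, 0, 0.002, 0], [0, 0, 0, 0.002, 0], [0, 0, 0, 0.002, 0], [0, 0, 0, 0.002, 0], [0, 0, 0, 0.002, 0]]]}}

```text
time: 14.85
eef_pos: [0.4891, 0.064, 0.038]
tool_rot: [3.01, 0.853, -0.006]
contact_force: [-5.0, 0.2, 11.9]
gripper_width: 0.004
```

Nearly flat. I press a little more.

>>> {"fn": "jog_arm", "kwargs": {"commands": [[[0, 0, 0, 0.0025, 0], [0, 0, 0, 0.0025, 0], [0, 0, 0, 0.0025, 0], [0, 0, 0, 0.0025, 0], [0, 0, 0, 0.0025, 0], [0, 0, 0, 0.0025, 0], [0, 0, 0, 0.0025, 0], [0, 0, 0, 0.0025, 0], [0, 0, 0, 0.0025, 0], [0, 0, 0, 0.0025, 0]]]}}

```text
time: 16.1
eef_pos: [0.4892, 0.0641, 0.0375]
tool_rot: [3.011, 0.854, -0.018]
contact_force: [-8.1, -1.5, 20.5]
gripper_width: 0.001
```

The shim bottomed out at 37.5 mm under 20 N. I retract and look.

>>> {"fn": "jog_arm", "kwargs": {"commands": [[[0, 0, 0, -0.01, 0], [0, 0, 0, -0.03, 0], [0, 0, 0, -0.04, 0], [0, 0, 0, -0.04, 0], [0, -0.03, 0, -0.04, 0], [0, -0.04, 0, -0.03, 0], [0, -0.04, 0, 0, 0], [0, 0, 0, 0, 0], [0, 0, 0, 0, 0], [0, 0, 0, 0, 0]]]}}

```text
time: 17.35
eef_pos: [0.3976, 0.0082, 0.2391]
tool_rot: [3.008, 0.855, -0.005]
contact_force: [-0.1, -0.0, -0.1]
gripper_width: -0.004
```

Run:
```python
from workcell import *
from h import *
go(.4883,.065,.0375)
w=camera("wrist"); c=camera("scene")
a=cv2.resize(c["img"][180:300,240:400,::-1],None,fx=5,fy=5,interpolation=cv2.INTER_CUBIC)
cv2.imwrite("pics/s2.png",a);cv2.imwrite("pics/w2.png",w["img"][:,:,::-1])
f=240/np.tan(np.radians(c["vertical_fov"]/2)); P=c["pose"]
v,u=np.mgrid[0:480,0:640]; Z=c["z_map"]
X=np.stack([(u-c["cx"])/f*Z,(v-c["cy"])/f*Z,Z],-1)@P[:3,:3].T+P[:3,3]
for nm,D,r in(("dot",C,.009),("shim",S,.010)):
  for k,p in D.items():
    m=(np.hypot(X[...,0]-p[0],X[...,1]-p[1])<r)&(Z>0); z=X[...,2][m]
    print(nm,k,m.sum(),np.percentile(z,[20,50,80]).round(4))
```

```text
t 17.35 pos [0.3976 0.0082 0.2391] F [-0.12 -0.03 -0.11] g -0.004 xdir 31.7 zax [ 0.001 -0.015 -1.   ]
tool shift [ 0.1085 -0.0033  0.2008]
dot 1 30 [0.0302 0.0318 0.0328]
dot 2 17 [0.0351 0.0361 0.0373]
dot 3 32 [0.0389 0.0402 0.0416]
dot 4 32 [0.0347 0.0359 0.0365]
shim 1 39 [0.0359 0.0374 0.0384]
shim 2 44 [0.0228 0.0398 0.0518]
shim 3 57 [0.008  0.0495 0.0519]
shim 4 41 [0.0502 0.0515 0.0529]
```

View pics/s2.png

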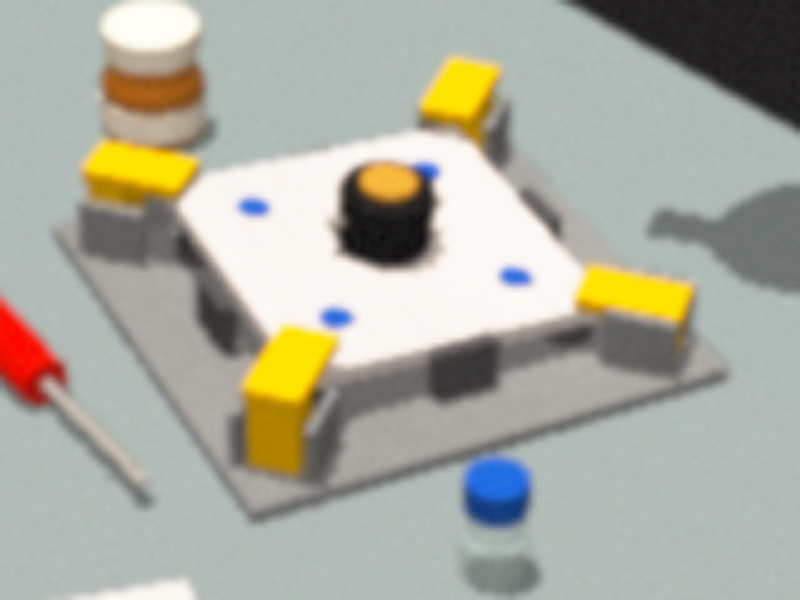

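Shim 1, at (635,295) in the crop, is flush with its guides. The other three stand, and the vial, jar and driver are where they were. The gripper is clear, so I hand in.

```bash
python3 -c "
from workcell import *
job_done()"
```

```text
the job is handed in; nothing more can be done
```

The soft corner was corner 1 (near, left). Its shim is now pressed flat and holds the corner down, and the job is handed in at about 17.5 s.

- **Finding the corner:** I pressed with the shut fingertips. Corner 2 stayed at 36.0 mm under 9.6 N, while corner 1 sank to 32.3 mm under about 12 N. I did not press corners 3 and 4, because corner 1 had already given.
- **Pressing the shim:** Shim 1 stopped at 37.5 mm, its flat height, under about 20 N.
- **Last checks, arm clear:** In the scene camera's depth image, shim 1's top is at 37.4 mm and dot 1 is at 31.8 mm, about 4 mm below level. Dots 2 and 4 are at about 36 mm, and dot 3 is at about 40 mm, which fits the plate tilting.
- **Other shims:** The other three look standing in the picture. The depth medians for shims 2 and 3 (39.8 and 49.5 mm) came out low because samples off the head were mixed in; their upper values were 51.8 and 51.9 mm. Shim 4 read 51.5 mm.
- **Bystanders:** The jar, vial and screwdriver look unmoved in the last picture. The solvent bottle was outside that crop, so I did not recheck it; the arm never went near it.

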